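Refit the counting scale's control knob and hold it in

ROBOT

A 6-joint arm with a two-finger parallel gripper is mounted at the origin on the work surface. World frame = base frame: x ahead of the robot, y to its left, z up, the work surface at z = 0. Lengths are in m, angles in rad, forces in N, time in s.
With the tool pointing down it reaches from about 0.35 to 0.875 m from the base axis. Payload 15.5 kg.
Tool frame: the origin (TCP) lies at the very end of the fingers, on their centre line; the grasp point (between the pads) lies 19 mm behind it; z points along the fingers, y is the line along which they close (so a half turn about z gives the same grasp; the last joint's range is limited). The gripper opens to 85 mm and grips with 20 to 120 N. Pads are 22 mm wide; open, the fingers measure 114 mm over their backs; the gripper's body (76 mm by 85 mm) begins 54 mm behind the grasp point. The pads swing forward as they close: fully open they stand 13 mm farther back than shut.
Start: joints at [1.246, 0.494, 1.345, -0, 1.302, -0.096], TCP at [0.142, 0.609, 0.231] pointing down, gripper open.
Joint ranges: [-2.91, 2.91], [-0.82, 2.16], [0.22, 2.67], [-1.22, 4.37], [0.12, 2.79], [-3.08, 3.08]. Speed limits (rad/s): [1.89, 1.89, 2.57, 3.01, 3.01, 3.01].

INTERFACE

Orientations are given as a unit quaternion [x, y, z, w].
In Python, from cell import readout, optics, sign_off gives the robot as it stands.
- The arm moves only by the tool jog_arm, never from a script. Its argument "targets" is a list that holds one entry, the list of rows, each a list of 4 numbers: the shift along the tool's x, y, z in units of 0.3 m (1.0 is 0.3 m), then the turn about the tool's z in units of pi rad (1.0 is pi rad). A call has exactly 8 rows; each row is the pose to reach, as a shift and turn from the pose commanded when the call began, along the tool's axes at that moment, turning the shorter way round; what a row does not reach only later rows make up. A row lasts 1/8 s, in which the tool goes at most 62.5 mm and 10.7 degrees, less where a joint would pass 70% of its speed; a pose out of reach is approached as far as the arm can. A call with a number of a shift or a turn outside -1 to 1 is refused whole. A call with a gripper value outside its range is refused whole. "grip" is the opening, from 0 (shut) to 1 (fully open), set as the call begins (left out, the last holds). The fingers move at their own pace and stop on an object; "newtons" is the grip in N (left out, the last holds). Time passes only in rows, so rows that repeat a pose let the fingers close, or fill a call up. It gives the time, the measured TCP pose, the force, the opening and the grip force at its end, in the units of the state.
- readout.read_state(): the state, without advancing time (a new reading comes with each control period).
- optics.read_camera(name): name is "scene" or "top" or "wrist"; returns the picture (480x640x3 uint8, blue, green, red); there is no depth.
- optics.camera_params(name): a dict with "fx", "fy", "cx", "cy" (pixels), "k1" (the pictures are not rectified: a ray, as slopes to the right and down, at radius r is drawn at 1 + k1 r^2 times it, then the intrinsics apply), "cam_to_world" (4x4, takes a point from camera to world coordinates). Camera axes: x right, y down, z forward; pixel columns grow to the right and rows downward; lengths in m; the calibration is good to about 2 mm. A picture is of the moment at which its call begins: read the wrist's pose just before it. camera_params takes no time and is no camera call; for the wrist camera it gives the pose at the moment of the call.
- sign_off(): hands the job in; it is judged then, once.
Trained networks look in the newest picture that a camera, given by its name, has taken for a name from the list of things; names that differ only in an ending like _2 or _b are one class to them, and where a whole thing is asked for, a point or a joint stands for the part that bears it (a point fixed in the world has none). Each returns a list of dicts, best first, with "conf" (0 to 1); they miss things now and then, are a little off and sometimes report something else, mostly with a low value. They report only what shows in the picture. A call takes as long as a camera call. They do not tell look-alikes from the thing itself.
- optics.boxes_of(camera, thing): "location" ([x, y, z] in m, in world coordinates, good to about 4 mm: the middle of the surface that is visible of it).
- optics.silhouettes(camera, thing): "mask" (480x640 bool, what is visible of it).
- optics.mark_of(camera, thing): "location" ([x, y, z] in m, in world coordinates, good to about 4 mm: a listed point, or the origin of a listed thing).
The state is a dict: "time": time; "joint_positions": joint angles; "qvel": joint speeds; "tau": joint torques, N m; "ee_pos": TCP position; "eef_rot": TCP orientation; "contact_force": force on the tool from outside, world axes, zero at the start; "moment": the same for the moment, N m; "width": finger opening in m; "grasp_force": force on a finger pad.
Only numpy, scipy, OpenCV 4.12 (cv2) and the standard library are available. Lean on these libraries where they do the work, as an engineer would, in place of code of your own. Each camera call takes 0.05 s, during which the arm holds its last target. There are 200 camera calls.

TASK

The black control knob has come off the parts-counting scale. Pick it up, turn it so that its D-shaped bore matches the flat on the scale's bare steel spindle, push it fully home on the spindle, then keep pressing until you feel the spindle reach its inner stop. Finish while still holding the knob pressed in at that stop (that zeroes the scale): do not let go, and leave the bin, the carton and the small round cap on the bench where they are.

Things in the scene. Friction and masses are not known exactly. Their poses are not given: they have to be found in the camera images.
- knob: Loose black plastic control knob, about 70 g, upright on the bench, bore down. Round skirt 44 mm across, 18 mm high; on it a grip bar 12 mm thick (along y), x = -18 to +20 mm, top 42 mm above the underside, with a tapered nose out to x = +30 mm, past the skirt, and a thin white line on the nose's half. Origin: centre of the underside; z up, x towards the nose.
- knob_mouth (a point): Mouth of the knob's D-shaped bore, at the knob's origin, with its axes (z up, x towards the nose). The bore opens downward and is 16 mm deep with a closed end: 17.8 mm round, with its flat 4.8 mm from the axis on the nose's side (+x).
- spindle_top (a point): Centre of the top end of the bare upright steel spindle on the scale. D-shaped: 16 mm round with one flat 4 mm from the axis, top edge chamfered 2 mm. z up; x points out of the flat. It cannot turn, only be pushed down. The knob is home when its bore's closed end sits on this point (underside 16 mm below it).
- bushing: Round dark steel bushing, 38 mm across, that carries the spindle, on the scale's console; fixed. Its height and angle vary. Its top face is 8 mm above its origin; at rest the spindle's top stands 32 mm above the origin, on the same axis. x points as the spindle's flat does; a small dark tab, 7 mm wide, reaches 10 mm out of its rim on that side (+x).
- scale: Grey parts-counting scale, 260 (x) x 240 (y) mm, fixed to the bench. Origin: centre of its underside. Its console, 60 mm high with a flat display, is the side towards -x, near the robot, and bears the spindle; behind it lies a flat steel pan, top 74 mm high.
- spindle (a joint): How far the spindle is pushed down into the bushing, m: 0 at rest, 0.005 at its inner stop. It springs back: about 6 N starts it moving, 9 N brings it to the stop; beyond that it is rigid.
- bin: Bystander: open blue plastic bin 120 x 100 x 60 mm, loose on the bench. Origin: centre of the underside.
- carton: Bystander: cardboard carton 70 x 110 x 55 mm. Origin: centre of the underside.
- cap: Bystander: small round black cap, 32 mm across, 20 mm high, no bar and no nose. Origin: centre of the underside.
Things that resemble listed ones, but are neither listed nor needed, are in the scene too. What is shaped like the knob but green or red is not meant.

How it is judged:
On the way, in this order (a step that is already met when the one before it is completed fails the run):
1. the knob is lifted clear of the bench (height (world z) of knob above 0.03 m), for 0.1 s.
2. the knob is on the spindle, its flat matched (z of knob in the frame of spindle_top below -0.012 m and horizontal distance between knob and spindle_top below 0.004 m and angle between the x axis of knob and the x axis of spindle_top, either way round below 0.3 rad), for 0.1 s.
At the end, for the whole second after the job is handed in: Knob home on the spindle (within 2 mm of 16 mm, axis within 4 mm, flats matched within 0.3 rad, upright within 0.12 rad), at rest, spindle in by more than 4 of its 5 mm, fingers still holding or pressing the knob; bin, carton and cap within 20 mm of their start (z of knob in the frame of spindle_top below -0.014 m and horizontal distance between knob and spindle_top below 0.004 m and angle between the x axis of knob and the x axis of spindle_top, either way round below 0.3 rad and angle between knob's own z axis and vertical below 0.12 rad and value of joint spindle above 0.004 m and linear speed of knob below 0.02 m/s and contact force between the fingers and knob above 4 N and distance of each of bin, carton, cap from where it was at the start of the episode below 0.02 m); the arm keeps its last pose, push and grip.
It fails at once if a bystander (bin, carton or cap) is pushed more than 20 mm (distance of any of bin, carton, cap from where it was at the start of the episode above 0.02 m).
It also fails if it takes over 35 s, if anything falls off the work surface, if the arm or the gripper's body presses on something with over 40 N, if the wrist force passes 120 N, or if a joint passes its speed limit or range.

## Working session

There is one attempt and no reset: what is moved stays moved. The work goes in short steps, Python scripts to look and compute and a tool call to move; the robot and the scene stay as the last step left them, time stands still between calls to the robot, and variables do not carry over. Pictures are saved under pics/ and viewed, at most 10 in all, crops included, and the job is handed in when it is done.

Besides the shell and the picture viewer there is one more tool, called after ">>>" as name(argument=value, ...), one argument or row to a line, values as JSON. jog_arm: Moves the arm, as the interface text tells. Its arguments: {"type":"object","properties":{"targets":{"type":"array"},"grip":{"type":"number"},"newtons":{"type":"number"}},"required":["targets"]}

```bash
mkdir -p pics; ls; python3 - <<'E'
from cell import readout, optics
import cv2
s=readout.read_state();print(s['time'],s['ee_pos'],s['eef_rot'],s['width'])
for c in('top','scene'):
    im=optics.read_camera(c);cv2.imwrite(f'pics/{c}1.png',im)
    p=optics.camera_params(c);print(c,p['fx'],p['k1'],p['cam_to_world'][:3])
    for t in('knob','bushing','spindle_top','cap','bin','carton','scale'):
        f=optics.mark_of if t!='bin' else optics.mark_of
        print(t,[(round(d['conf'],2),[round(float(v),3) for v in d['location']]) for d in f(c,t)][:5])
E
```

```text
pics
0.0 [0.1422569  0.60822939 0.23069698] [ 1.14648994e-01  9.93405883e-01 -5.86620283e-04 -1.24865075e-04] 0.08565022467855142
top 522.905282769246 0.053529171819221545 [[ 0.02661422 -0.9942938   0.10330304  0.44679592]
 [-0.99961549 -0.02566646  0.01049327  0.13077208]
 [-0.00778197 -0.10354259 -0.99459458  1.23980329]]
knob [(0.81, [0.552, 0.267, 0.003]), (0.62, [0.46, 0.283, 0.0]), (0.61, [0.423, 0.202, -0.001])]
bushing [(0.74, [0.55, -0.154, 0.057])]
spindle_top [(0.47, [0.555, -0.151, 0.094])]
cap [(0.49, [0.679, 0.179, 0.002]), (0.29, [0.433, 0.47, -0.001])]
bin [(0.93, [0.731, 0.334, -0.002])]
carton [(0.79, [0.434, 0.473, 0.001]), (0.47, [0.461, 0.283, -0.0])]
scale [(0.91, [0.619, -0.085, -0.002]), (0.43, [0.554, -0.153, 0.093])]
scene 452.3231813528618 -0.09073800151919505 [[-0.38856164  0.62470625 -0.67731969  1.18113308]
 [ 0.92123573  0.24857467 -0.2992246   0.38958339]
 [-0.01856296 -0.7402383  -0.6720883   0.68137686]]
knob [(0.95, [0.425, 0.199, 0.001]), (0.78, [0.553, 0.268, 0.002]), (0.69, [0.463, 0.283, 0.001])]
bushing [(0.61, [0.55, -0.151, 0.055])]
spindle_top [(0.66, [0.548, -0.152, 0.057]), (0.53, [0.551, -0.156, 0.085])]
cap [(0.66, [0.681, 0.182, 0.001])]
bin [(0.67, [0.73, 0.335, -0.0])]
carton []
scale [(0.9, [0.617, -0.081, -0.002])]
```

View pics/top1.png

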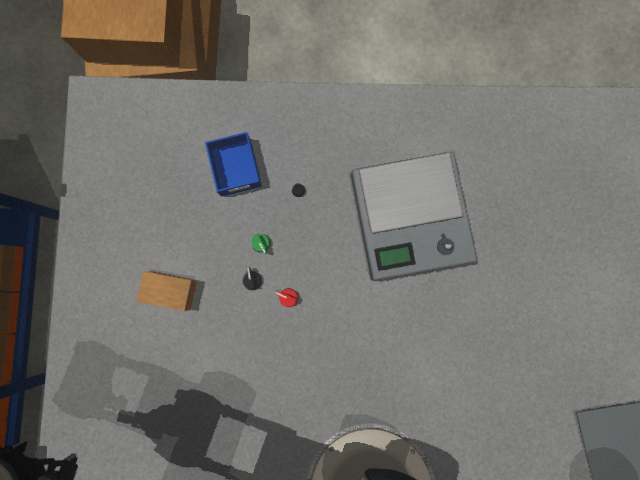

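```bash
cat > h.py <<'E'
import numpy as np,cv2
from cell import readout, optics
def K(p): return np.array([[p['fx'],0,p['cx']],[0,p['fy'],p['cy']],[0,0,1.]])
def project(p,X):
    T=np.linalg.inv(p['cam_to_world']); X=np.atleast_2d(X)
    return cv2.projectPoints(X.astype(float),cv2.Rodrigues(T[:3,:3])[0],T[:3,3],K(p),np.array([p['k1'],0,0,0.]))[0][:,0]
def onplane(p,uv,z):
    n=cv2.undistortPoints(np.array(uv,float).reshape(-1,1,2),K(p),np.array([p['k1'],0,0,0.]))[:,0]
    T=np.asarray(p['cam_to_world']);d=np.c_[n,np.ones(len(n))]@T[:3,:3].T;o=T[:3,3]
    return o+d*((z-o[2])/d[:,2])[:,None]
def crop(im,u,v,h,k): 
    u,v=int(u),int(v);return cv2.resize(im[max(0,v-h):v+h,max(0,u-h):u+h],(k,k),interpolation=cv2.INTER_CUBIC)
E
python3 - <<'E'
from h import *
out=[]
for c in('top','scene'):
    im=cv2.imread(f'pics/{c}1.png');p=optics.camera_params(c)
    row=[]
    for X in([.552,.267,.02],[.461,.283,.02],[.424,.2,.02],[.551,-.153,.08]):
        u,v=project(p,np.array(X))[0];print(c,X,u,v);row.append(crop(im,u,v,30,198))
    out.append(np.hstack(row))
cv2.imwrite('pics/crops1.png',np.vstack(out))
E
```

```text
top [0.552, 0.267, 0.02] 260.32524775913566 241.45094924618923
top [0.461, 0.283, 0.02] 251.96539361849412 280.2826789563037
top [0.424, 0.2, 0.02] 287.1582989445078 297.26484873634547
top [0.551, -0.153, 0.08] 446.71469120604894 244.41739412935246
scene [0.552, 0.267, 0.02] 391.05166994122084 271.5172262563404
scene [0.461, 0.283, 0.02] 410.1904217874472 244.83900704811165
scene [0.424, 0.2, 0.02] 378.26107682426334 225.06586306892737
scene [0.551, -0.153, 0.08] 209.20175628980448 200.93795568466402
```

View pics/crops1.png

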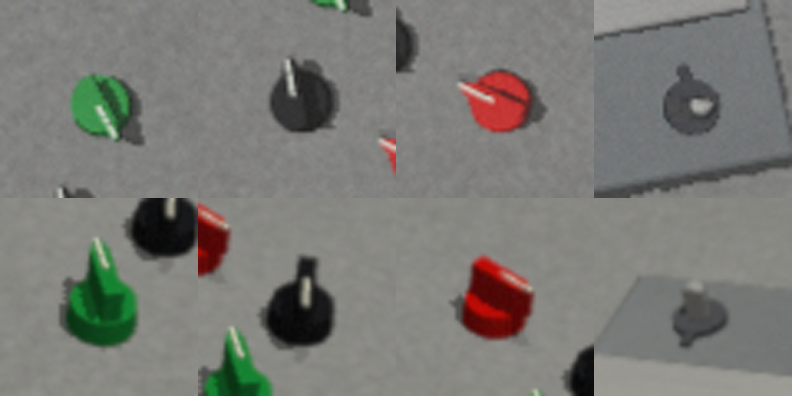

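The candidates are green (260,242), red (288,297), black with bar, nose and white line (252,280), and the plain black cap (299,190). The black one at (252,280) is the knob: it is the only black one with a bar and nose, and the crop confirms it. The bushing's tab points to about +x, at (446,244).

```bash
cat >> h.py <<'E'
from scipy.spatial.transform import Rotation as R
def go(pos,yaw,cmd=None):
    """shift (tool axes, /0.3) and turn (/pi) to TCP pos with tool y along world yaw (deg, mod 180)"""
    s=readout.read_state() ; Rm=R.from_quat(s['eef_rot']).as_matrix()
    d=Rm.T@(np.array(pos)-s['ee_pos'])/.3
    y=np.degrees(np.arctan2(Rm[1,1],Rm[0,1])); t=-((yaw-y+90)%180-90)/180
    print('t',round(s['time'],2),'pos',np.round(s['ee_pos'],4),'yaw_y',round(y,2),'tiltz',np.round(Rm[:,2],4),'q6',round(s['joint_positions'][5],2),'move',np.round(d,4),'turn',round(t,4))
E
python3 - <<'E'
from h import *
s=readout.read_state();T=np.eye(4);T[:3,:3]=R.from_quat(s['eef_rot']).as_matrix();T[:3,3]=s['ee_pos']
p=optics.camera_params('wrist');print(np.round(np.linalg.inv(T)@p['cam_to_world'],3),p['fx'],p['cx'],p['cy'])
go([.461,.283,.20],98)
E
```

```text
[[-0.    -0.955 -0.298  0.077]
 [ 1.    -0.     0.001  0.001]
 [-0.001 -0.298  0.955 -0.143]
 [ 0.     0.     0.     1.   ]] 426.52003748978586 318.1459304877155 236.62244977129382
t 0.8 pos [0.1423 0.6086 0.2313] yaw_y 76.83 tiltz [-0.  0. -1.] q6 -0.1 move [-1.2814 -0.8148  0.1043] turn -0.1176
```

>>> jog_arm(
  targets=[
    [[-0.13,-0.08,0,-0.02],[-0.26,-0.16,0,-0.04],[-0.4,-0.25,0,-0.06],[-0.53,-0.33,0,-0.08],[-0.66,-0.42,0,-0.1],[-0.8,-0.5,0.01,-0.117],[-0.9,-0.57,0.02,-0.117],[-1.0,-0.64,0.03,-0.117]],
  ],
  grip=1,
)

```text
time: 1.8
ee_pos: [0.3916, 0.3523, 0.2223]
eef_rot: [-0.069, 0.998, 0.0, 0.0]
contact_force: [1.3, 1.1, -0.5]
width: 0.0855
grasp_force: 0.0
```

```bash
python3 - <<'E'
from h import *
go([.461,.283,.20],98)
E
```

```text
t 1.8 pos [0.3916 0.3523 0.2223] yaw_y 97.88 tiltz [ 3.e-04  2.e-04 -1.e+00] q6 -1.09 move [-0.1973 -0.2604  0.0745] turn -0.0007
```

>>> jog_arm(
  targets=[
    [[-0.05,-0.07,0.02,0],[-0.1,-0.14,0.04,0],[-0.15,-0.2,0.06,0],[-0.2,-0.26,0.07,0],[-0.2,-0.26,0.07,0],[-0.2,-0.26,0.07,0],[-0.2,-0.26,0.07,0],[-0.2,-0.26,0.07,0]],
  ],
)

```text
time: 2.8
ee_pos: [0.4605, 0.2847, 0.2014]
eef_rot: [-0.069, 0.998, 0.0, 0.0]
contact_force: [-1.1, 0.1, -0.4]
width: 0.0857
grasp_force: 0.0
```

```bash
python3 - <<'E'
from h import *
go([.461,.283,.20],98)
p=optics.camera_params('wrist');im=optics.read_camera('wrist');cv2.imwrite('pics/w1.png',im)
print([(round(d['conf'],2),np.round(d['location'],4)) for d in optics.mark_of('wrist','knob')])
np.save('w1.npy',p['cam_to_world'])
for d in optics.silhouettes('wrist','knob'):
    m=d['mask'];c=np.argwhere(m).mean(0)[::-1];print(d['conf'],c,m.sum(),onplane(p,c,.02))
E
```

```text
t 2.8 pos [0.4605 0.2847 0.2014] yaw_y 97.93 tiltz [ 1.e-04  1.e-04 -1.e+00] q6 -1.27 move [-0.0007 -0.0057  0.0046] turn -0.0004
[(0.95, array([ 0.428 ,  0.1979, -0.0014])), (0.66, array([0.5542, 0.267 , 0.0032])), (0.57, array([ 0.4611,  0.28  , -0.0031])), (0.53, array([0.4617, 0.2819, 0.0022]))]
0.79 [285.94359187 303.78681045] 2411 [[0.54681293 0.27082842 0.02      ]]
0.67 [319.54956653 206.28835281] 2653 [[0.45986102 0.28714021 0.02      ]]
0.61 [214.75576662 142.56750339] 2948 [[0.42184683 0.20226921 0.02      ]]
```

View pics/w1.png

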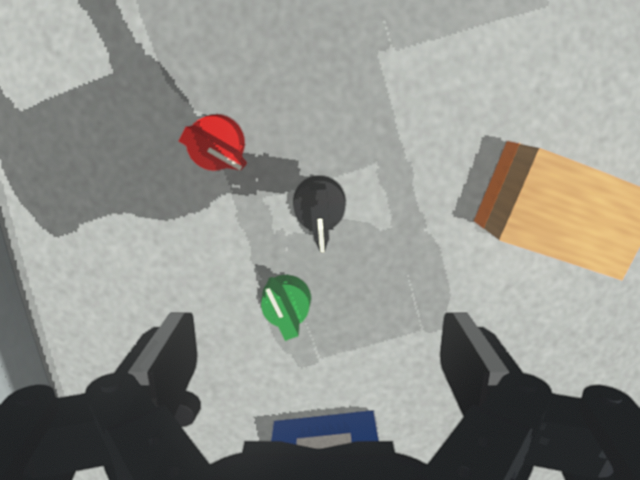

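The black knob is at (319,205), with its nose and white line pointing down at (321,250). Red (214,142) and green (286,304) are clear of the finger paths. Next I fit the known shape to the silhouette.

```bash
cat >> h.py <<'E'
from scipy.optimize import minimize
_a=np.linspace(0,2*np.pi,48)
def prism(xy,z0,z1): return np.vstack([np.c_[xy,np.full(len(xy),z)] for z in(z0,z1)])
KNOB=[prism(np.c_[.022*np.cos(_a),.022*np.sin(_a)],0,.018),
      prism(np.array([[-.018,-.006],[-.018,.006],[.02,.006],[.03,.0015],[.03,-.0015],[.02,-.006]]),.018,.042)]
BUSH=[prism(np.c_[.019*np.cos(_a),.019*np.sin(_a)],0,.008),
      prism(np.array([[0,-.0035],[0,.0035],[.029,.0035],[.029,-.0035]]),0,.006)]
def render(p,parts,x,y,z,yaw,sh=(480,640),k=4):
    m=np.zeros((sh[0],sh[1]),np.uint8);c,s=np.cos(yaw),np.sin(yaw)
    for P in parts:
        Q=P@np.array([[c,s,0],[-s,c,0],[0,0,1]])+[x,y,z]
        h=cv2.convexHull(project(p,Q).astype(np.float32))
        cv2.fillPoly(m,[np.round(h*16).astype(np.int32)],255,cv2.LINE_AA,4)
    return m/255.
def fit(p,mask,parts,z,x0):
    g=cv2.GaussianBlur(mask.astype(np.float32),(0,0),1)
    f=lambda v:np.abs(cv2.GaussianBlur(render(p,parts,v[0],v[1],z,v[2]*10),(0,0),1)-g).sum()
    best=min((minimize(f,[x0[0],x0[1],(x0[2]+d)/10],method='Nelder-Mead',options=dict(initial_simplex=np.array([[x0[0],x0[1],(x0[2]+d)/10]]*4)+np.vstack([np.zeros(3),np.diag([.005,.005,.02])]),xatol=1e-5,fatol=.5)) for d in(-.15,.15)),key=lambda r:r.fun)
    return best.x[0],best.x[1],np.degrees(best.x[2]*10),best.fun,mask.sum()
E
python3 - <<'E'
from h import *
p=optics.camera_params('wrist');im=cv2.imread('pics/w1.png')
roi=np.zeros(im.shape[:2],bool);roi[165:262,280:362]=1
v=im.max(2);print(v[200,275:365:4])
mask=(v<85)&roi;mask=mask|((im.min(2)>215)&roi&(np.abs(np.arange(640)-321)<8)[None])
n,l,st,_=cv2.connectedComponentsWithStats(mask.astype(np.uint8));mask=l==1+st[1:,4].argmax()
print(fit(p,mask,KNOB,0,(.461,.283,.14)))
r=fit(p,mask,KNOB,0,(.461,.283,.14))
o=im.copy();m=render(p,KNOB,r[0],r[1],0,np.radians(r[2]))>.5
for k,c in((mask,(0,255,0)),(m,(0,0,255))):
    cv2.drawContours(o,cv2.findContours(k.astype(np.uint8),0,1)[0],-1,c,1)
cv2.imwrite('pics/f1.png',crop(o,320,210,60,600))
# white line
w=(im.min(2)>205)&roi&(np.abs(np.arange(640)-321)<10)[None]; 
q=onplane(p,np.argwhere(w)[:,::-1],.042)[:,:2];vx,vy,x0,y0=cv2.fitLine(q.astype(np.float32),2,0,.01,.01).ravel();print(len(q),np.degrees(np.arctan2(vy,vx)),x0,y0)
E
```

```text
[189 188 191 131 121  69  71  56  57  57  59  72  73  75  74  76  77  74
 184 189 183 186 188]
(np.float64(0.46052844827488437), np.float64(0.2855602019464174), np.float64(12.264969146738945), np.float64(674.607837967905), np.int64(2266))
100 12.054682 0.4750714 0.2896452
```

View pics/f1.png

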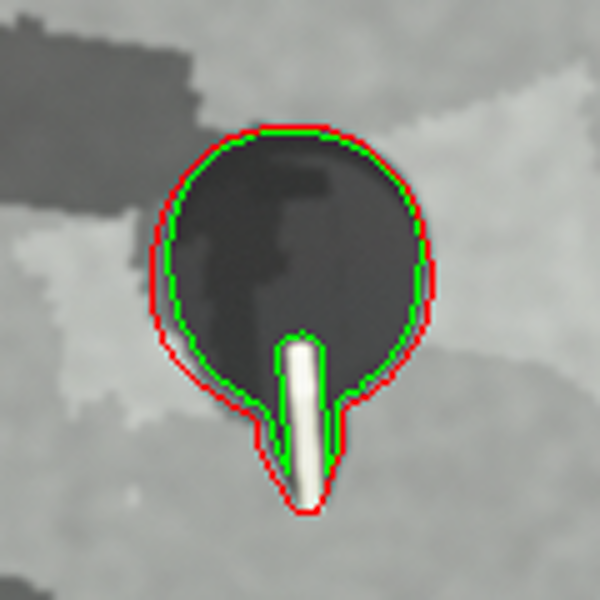

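The fit matches the outline to within about 1 px: centre (0.4605, 0.286), yaw 12°. Now I descend.

```bash
python3 - <<'E'
from h import *
go([.4605,.286,.022],102.1)
E
```

```text
t 2.95 pos [0.4607 0.2845 0.2014] yaw_y 97.91 tiltz [ 1.e-04  0.e+00 -1.e+00] q6 -1.27 move [2.000e-04 5.200e-03 5.979e-01] turn -0.0233
```

>>> jog_arm(
  targets=[
    [[0,0.005,0.1,-0.0233],[0,0.005,0.22,-0.0233],[0,0.005,0.34,-0.0233],[0,0.005,0.44,-0.0233],[0,0.005,0.52,-0.0233],[0,0.005,0.57,-0.0233],[0,0.005,0.597,-0.0233],[0,0.005,0.597,-0.0233]],
  ],
)

```text
time: 3.95
ee_pos: [0.4607, 0.2858, 0.0222]
eef_rot: [-0.105, 0.994, -0.0, -0.0]
contact_force: [-0.1, 0.7, 0.4]
width: 0.0852
grasp_force: 0.0
```

>>> jog_arm(
  targets=[
    [[0,0,0,0],[0,0,0,0],[0,0,0,0],[0,0,0,0],[0,0,0,0],[0,0,0,0],[0,0,0,0],[0,0,0,0]],
  ],
  grip=0,
  newtons=60,
)

```text
time: 4.95
ee_pos: [0.4607, 0.2858, 0.0224]
eef_rot: [-0.105, 0.994, 0.0, 0.0]
contact_force: [-1.0, -0.7, 6.3]
width: 0.0109
grasp_force: 58.9
```

```bash
python3 - <<'E'
from h import *
go([.4605,.286,.022],102.1)
go([.50,-.15,.24],102.1)
E
```

```text
t 4.95 pos [0.4607 0.2858 0.0224] yaw_y 102.09 tiltz [ 3.e-04  1.e-04 -1.e+00] q6 -1.34 move [0.0006 0.0009 0.0015] turn -0.0
t 4.95 pos [0.4607 0.2858 0.0224] yaw_y 102.09 tiltz [ 3.e-04  1.e-04 -1.e+00] q6 -1.34 move [ 0.1761 -1.4478 -0.7253] turn -0.0
```

>>> jog_arm(
  targets=[
    [[0,0,-0.05,0],[0,0,-0.15,0],[0,0,-0.28,0],[0.02,-0.1,-0.42,0],[0.03,-0.22,-0.55,0],[0.0,-0.36,-0.67,0],[-0.04,-0.52,-0.75,0],[-0.08,-0.68,-0.75,0]],
  ],
)

```text
time: 5.95
ee_pos: [0.5281, 0.0899, 0.2503]
eef_rot: [-0.105, 0.994, -0.0, 0.002]
contact_force: [0.2, 0.0, -0.7]
width: 0.0108
grasp_force: 58.7
```

```bash
python3 - <<'E'
from h import *
go([.551,-.153,.25],102.1)
E
```

```text
t 5.95 pos [0.5281 0.0899 0.2503] yaw_y 102.1 tiltz [ 4.5e-03  3.0e-04 -1.0e+00] q6 -1.72 move [ 0.0951 -0.8078  0.0011] turn -0.0
```

>>> jog_arm(
  targets=[
    [[0.02,-0.15,0,0],[0.04,-0.3,0,0],[0.06,-0.45,0,0],[0.08,-0.6,0,0],[0.09,-0.72,0,0],[0.095,-0.79,0,0],[0.095,-0.81,0,0],[0.095,-0.81,0,0]],
  ],
)

```text
time: 6.95
ee_pos: [0.5498, -0.1516, 0.2473]
eef_rot: [-0.105, 0.994, 0.0, -0.0]
contact_force: [-0.1, 0.1, -0.2]
width: 0.0108
grasp_force: 58.7
```

```bash
python3 - <<'E'
from h import *
go([.551,-.153,.25],102.1)
p=optics.camera_params('wrist');im=optics.read_camera('wrist');cv2.imwrite('pics/w2.png',im)
for t in('bushing','spindle_top','scale','knob'):print(t,[(round(d['conf'],2),np.round(d['location'],4)) for d in optics.mark_of('wrist',t)][:4])
E
```

```text
t 6.95 pos [ 0.5498 -0.1516  0.2473] yaw_y 102.1 tiltz [-1.e-04  3.e-04 -1.e+00] q6 -2.16 move [-0.0029 -0.0053 -0.009 ] turn -0.0
bushing [(0.89, array([ 0.5497, -0.1562,  0.0579]))]
spindle_top [(0.77, array([ 0.5476, -0.1498,  0.0868]))]
scale [(0.6, array([ 6.154e-01, -8.630e-02,  1.000e-04]))]
knob [(0.57, array([ 0.5503, -0.1551,  0.2259]))]
```

View pics/w2.png

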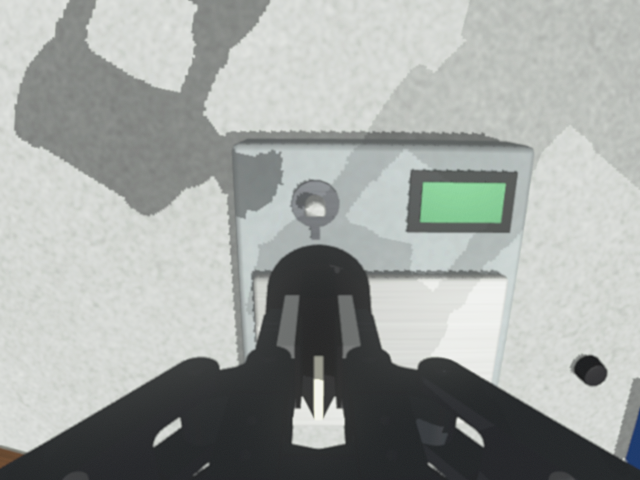

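The bushing is at (316,204), its tab at (316,232) and the bright spindle end at (315,210), all clear of the knob in hand, which sits at (318,270). I fit the bushing the same way, in the same camera and at the same range, so calibration bias cancels.

```bash
python3 - <<'E'
from h import *
p=optics.camera_params('wrist');im=cv2.imread('pics/w2.png')
roi=np.zeros(im.shape[:2],bool);roi[172:242,284:348]=1
v=im.max(2)
net=[d['mask'] for d in optics.silhouettes('wrist','bushing')];print([(m.sum()) for m in net])
mask=(v<140)&roi
mask=cv2.morphologyEx(mask.astype(np.uint8),cv2.MORPH_OPEN,np.ones((3,3)))
n,l,st,_=cv2.connectedComponentsWithStats(mask);mask=(l==1+st[1:,4].argmax()).astype(np.uint8)
mm=np.zeros_like(mask);cv2.drawContours(mm,cv2.findContours(mask,0,1)[0],-1,1,-1)
o=crop(im,316,205,38,380)
res=[]
for k in [mm]+net[:1]:
    for z in(.055,.06):
        r=fit(p,k,BUSH,z,(.55,-.154,.2));print(z,np.round(r,4))
    q=im.copy();m=(render(p,BUSH,r[0],r[1],.06,np.radians(r[2]))>.5).astype(np.uint8)
    big=lambda a:cv2.findContours(crop(a.astype(np.uint8)*255,316,205,38,380)//128,0,1)[0]
    q=o.copy();cv2.drawContours(q,big(k),-1,(0,255,0),1);cv2.drawContours(q,big(m),-1,(0,0,255),1);res.append(q)
cv2.imwrite('pics/f2.png',np.hstack(res))
go([.551,-.153,.25],102.1)
E
```

```text
[np.int64(1904)]
0.055 [ 5.510000e-01 -1.509000e-01  8.090000e+00  9.702579e+02  1.083000e+03]
0.06 [ 5.5020e-01 -1.5040e-01  6.7193e+00  1.0346e+03  1.0830e+03]
0.055 [ 5.49400e-01 -1.52400e-01  1.18931e+01  1.57835e+02  1.90400e+03]
0.06 [ 5.480000e-01 -1.529000e-01  1.274270e+01  2.186784e+02  1.904000e+03]
t 7.25 pos [ 0.5499 -0.1516  0.2472] yaw_y 102.14 tiltz [-0.e+00  1.e-04 -1.e+00] q6 -2.16 move [-0.0027 -0.0054 -0.0092] turn 0.0002
```

View pics/f2.png

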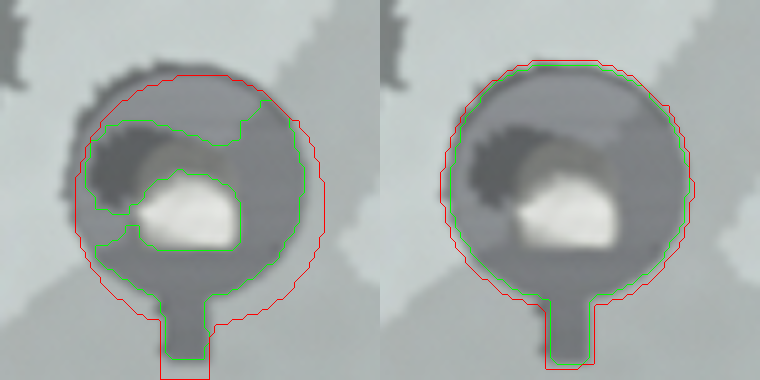

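```bash
python3 - <<'E'
from h import *
p=optics.camera_params('wrist')
k=optics.silhouettes('wrist','bushing')[0]['mask'];print(k.sum())
for z in(.045,.05,.055,.06):
    print(z,np.round(fit(p,k,BUSH,z,(.55,-.154,.2)),4))
ptop=optics.camera_params('top');im=cv2.imread('pics/top1.png')
for z in(.082,.087,.092): print(z,onplane(p,[[315,210.8]],z))
for c in('top','scene'):
    optics.read_camera(c)
    print(c,[(round(d['conf'],2),np.round(d['location'],4)) for t in('bushing','spindle_top') for d in optics.mark_of(c,t)])
for i in range(3):
    optics.read_camera('wrist');print([(round(d['conf'],2),np.round(d['location'],4)) for t in('bushing','spindle_top') for d in optics.mark_of('wrist',t)])
go([.5495,-.1525,.2],102.1)
E
```

```text
1904
0.045 [ 5.51300e-01 -1.52100e-01  1.21073e+01  7.47439e+01  1.90400e+03]
0.05 [ 5.501000e-01 -1.525000e-01  1.217220e+01  1.104986e+02  1.904000e+03]
0.055 [ 5.495000e-01 -1.529000e-01  1.213100e+01  1.585562e+02  1.904000e+03]
0.06 [ 5.480000e-01 -1.531000e-01  1.140870e+01  2.183516e+02  1.904000e+03]
0.082 [[ 0.54941504 -0.15256539  0.082     ]]
0.087 [[ 0.548198   -0.15279461  0.087     ]]
0.092 [[ 0.54698095 -0.15302383  0.092     ]]
top [(0.52, array([ 0.5495, -0.1543,  0.0536])), (0.38, array([0.6813, 0.1829, 0.0033]))]
scene [(0.74, array([ 0.5488, -0.152 ,  0.0574])), (0.5, array([ 0.5502, -0.1532,  0.0886]))]
[(0.74, array([ 0.5478, -0.1527,  0.0578])), (0.94, array([ 0.547 , -0.15  ,  0.0901]))]
[(0.66, array([ 0.5484, -0.1546,  0.06  ])), (0.96, array([ 0.5496, -0.1512,  0.0883]))]
[(0.89, array([ 0.5484, -0.1547,  0.0579])), (0.85, array([ 0.5477, -0.1545,  0.0898]))]
t 8.05 pos [ 0.5499 -0.1523  0.2472] yaw_y 102.09 tiltz [ 0. -0. -1.] q6 -2.16 move [ 0.0014 -0.0004  0.1573] turn -0.0001
```

Heights agree: bushing origin about 0.057, spindle top about 0.089, spindle at (0.5485, -0.1528), yaw 12.1°. The grip already matches that yaw. The skirt rim in hand projects to row 245, as seen, so the knob sits centred. Approaching to just above.

>>> jog_arm(
  targets=[
    [[0.005,-0.002,0.08,0],[0.005,-0.002,0.18,0],[0.005,-0.002,0.28,0],[0.005,-0.002,0.36,0],[0.005,-0.002,0.4,0],[0.005,-0.002,0.42,0],[0.005,-0.002,0.43,0],[0.005,-0.002,0.43,0]],
  ],
)

```text
time: 9.05
ee_pos: [0.5488, -0.1533, 0.1186]
eef_rot: [-0.105, 0.994, -0.0, 0.0]
contact_force: [0.2, -0.3, -0.8]
width: 0.0103
grasp_force: 58.7
```

```bash
python3 - <<'E'
from h import *
go([.5485,-.1528,.095],102.1)
im=optics.read_camera('scene');p=optics.camera_params('scene')
u,v=project(p,np.array([.5485,-.1528,.1]))[0];im2=optics.read_camera('wrist')
cv2.imwrite('pics/c3.png',np.hstack([crop(im,u,v,45,400),crop(im2,318,230,70,400)]))
E
```

```text
t 9.05 pos [ 0.5488 -0.1533  0.1186] yaw_y 102.09 tiltz [ 7.e-04 -3.e-04 -1.e+00] q6 -2.16 move [0.0007 0.0018 0.0788] turn -0.0001
```

View pics/c3.png

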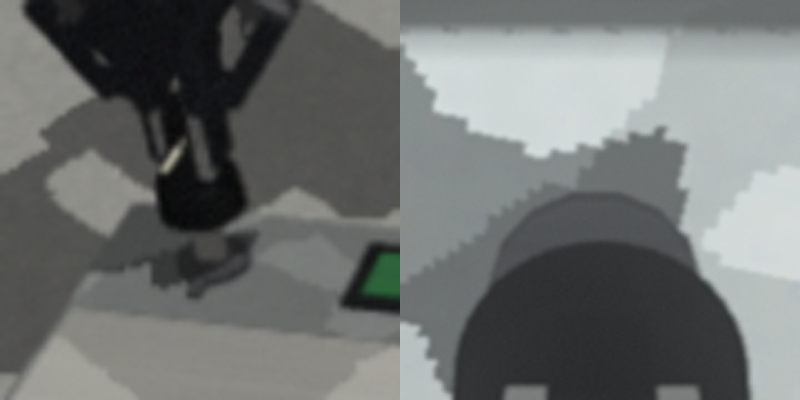

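Knob and spindle line up to about 1 mm; the bushing sits about 0.8 mm towards tool -y, so I trim that and start down. The spindle's 5 mm of spring travel protects the first contact.

>>> jog_arm(
  targets=[
    [[0,-0.003,0.0,0],[0,-0.003,0.006,0],[0,-0.003,0.012,0],[0,-0.003,0.018,0],[0,-0.003,0.024,0],[0,-0.003,0.03,0],[0,-0.003,0.036,0],[0,-0.003,0.036,0]],
  ],
)

```text
time: 10.15
ee_pos: [0.5487, -0.154, 0.1072]
eef_rot: [-0.105, 0.994, 0.0, -0.0]
contact_force: [0.1, -0.2, -0.6]
width: 0.0103
grasp_force: 58.7
```

>>> jog_arm(
  targets=[
    [[0,0,0.003,0],[0,0,0.006,0],[0,0,0.009,0],[0,0,0.012,0],[0,0,0.015,0],[0,0,0.015,0],[0,0,0.015,0],[0,0,0.015,0]],
  ],
)

```text
time: 11.15
ee_pos: [0.5488, -0.1541, 0.1029]
eef_rot: [-0.105, 0.994, -0.0, 0.0]
contact_force: [0.6, 0.9, -0.8]
width: 0.0105
grasp_force: 58.7
```

No z force 8 mm past the expected contact height, so it is going onto the spindle. Continuing.

>>> jog_arm(
  targets=[
    [[0,0,0.004,0],[0,0,0.008,0],[0,0,0.012,0],[0,0,0.016,0],[0,0,0.02,0],[0,0,0.024,0],[0,0,0.024,0],[0,0,0.024,0]],
  ],
)

```text
time: 12.15
ee_pos: [0.5487, -0.1541, 0.0957]
eef_rot: [-0.105, 0.994, -0.0, -0.0]
contact_force: [-0.2, 1.0, -0.8]
width: 0.0104
grasp_force: 58.8
```

>>> jog_arm(
  targets=[
    [[0,0,0.002,0],[0,0,0.004,0],[0,0,0.006,0],[0,0,0.008,0],[0,0,0.01,0],[0,0,0.01,0],[0,0,0.01,0],[0,0,0.01,0]],
  ],
)

```text
time: 13.15
ee_pos: [0.5488, -0.1541, 0.093]
eef_rot: [-0.105, 0.994, -0.0, 0.0]
contact_force: [-1.9, 1.2, 7.2]
width: 0.0099
grasp_force: 59.6
```

7.2 N begins with the underside at about 0.0725, which is the home height (0.0885 - 0.016). Pressing on to the stop.

>>> jog_arm(
  targets=[
    [[0,0,0.002,0],[0,0,0.004,0],[0,0,0.006,0],[0,0,0.008,0],[0,0,0.01,0],[0,0,0.01,0],[0,0,0.01,0],[0,0,0.01,0]],
  ],
)

```text
time: 14.15
ee_pos: [0.5488, -0.1541, 0.0905]
eef_rot: [-0.105, 0.994, -0.0, 0.0]
contact_force: [-4.3, 0.4, 15.5]
width: 0.0111
grasp_force: 61.2
```

>>> jog_arm(
  targets=[
    [[0,0,0.001,0],[0,0,0.002,0],[0,0,0.003,0],[0,0,0.004,0],[0,0,0.004,0],[0,0,0.004,0],[0,0,0.004,0],[0,0,0.004,0]],
  ],
)

```text
time: 15.15
ee_pos: [0.5489, -0.1541, 0.0902]
eef_rot: [-0.105, 0.994, -0.0, 0.001]
contact_force: [-10.1, 3.3, 33.5]
width: 0.0107
grasp_force: 63.8
```

The force rose from 15 to 33 N over 0.3 mm, so this is the rigid stop, about 5 mm past first contact. One look for tilt, then hand in.

```bash
python3 - <<'E'
from h import *
im=optics.read_camera('scene');p=optics.camera_params('scene')
u,v=project(p,np.array([.5485,-.1528,.08]))[0];im2=optics.read_camera('wrist')
cv2.imwrite('pics/c4.png',np.hstack([crop(im,u,v,45,400),crop(im2,318,250,90,400)]))
s=readout.read_state();print(s['contact_force'],s['moment'],s['time'])
E
```

```text
[-8.56099311  3.26803429 33.3834086 ] [ 0.53867735  1.64910252 -0.04269649] 15.25
```

View pics/c4.png

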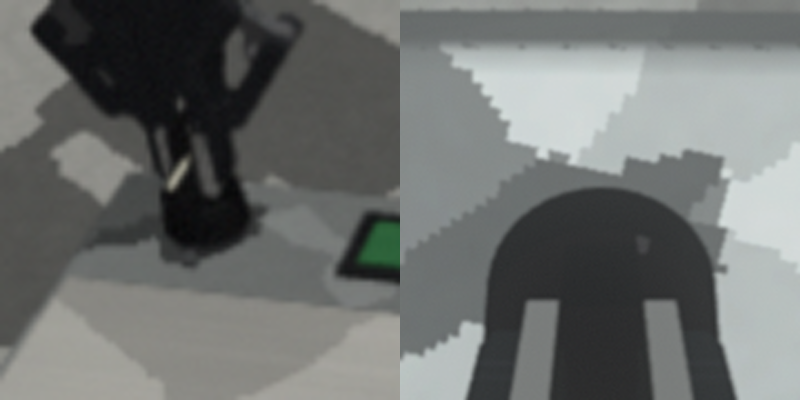

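The knob sits low over the bushing, upright, with the fingers still on the bar.

```bash
python3 -c "
from cell import sign_off
print(sign_off())"
```

```text
the job is handed in; nothing more can be done
None
```

The knob is home on the spindle with its flat matched and is held pressed at the inner stop (about 33 N). I handed the job in at about 15 s; the judge returned no verdict. The arm stayed clear of the bin, carton and cap throughout, though I did not re-measure their positions.

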